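# Hang the press hand wheel on the gated J-hook

### The job

The green hand wheel of the etching press has been washed and stands on edge in the wooden draining stand. Lift it out by its rim and hang it up to dry: bring the rim over the tip of the J-hook on the plywood board and lower it, without dropping it, past the brass spring gate until the wheel hangs in the hook's trough with the gate closed again over the rim. Let go, see that its swing dies down, and do not disturb the blocks and tools lying about.

Things in the scene. Friction and masses are not known exactly. Their poses are not given: they have to be found in the camera images.
- press_wheel: green press hand wheel, about 0.6 kg, 200 mm across: round rim 13 mm thick (rim's middle 93.5 mm, inside 87 mm from the centre), 3 spokes 10 mm wide, 7 thick, 120 deg apart, hub 38 mm across. Origin at its centre, x along the axle, z along one spoke. It starts on edge in the stand, centre 122 mm high, z spoke straight up (rim top 222 mm high); it may lean a few degrees in the slot.
- wheel_stand: wooden draining stand, fixed, base 90 x 170 mm, 95 mm high. Two slotted saddles 110 mm apart hold the lowest part of the rim in 16.5 mm slots, open above: the wheel lifts straight up and is clear when raised 75 mm. Origin mid underside; x across the slot (along the wheel's axle), y along the slot.
- hook_board: plywood drying board, 250 wide, 322 mm high, fixed upright on a wooden foot 150 x 250 x 18 mm; one J-hook mid-face. Origin mid underside of the foot, z up; the face looks along -x and lies at x = +30 mm. The hook is bent steel flat bar, 24 wide (along y), 5 mm thick: out near the top, down as the shank (x = -20 mm), round a trough, up to the tip (x = -57 to -61 mm); 32 mm inside between shank and tip.
- hook_seat (a point): lowest point of the inside of the hook's trough, where the rim rests: 235 mm above the worktop, 68.5 mm in front of the board's face (the bar's underside is 5 mm lower). Axes as the board's: -x towards the tip and away from the board, y along the board, z up. The top of the tip is 59 mm higher and 22 mm to -x. Hung properly, the wheel's centre is 86 mm straight below.
- gate (a joint): brass spring gate across the hook's mouth: a 6 mm pin hinged on the shank 47 mm above the seat, reaching level to the tip. 0 rad = closed; it swings only down and inwards (to 1.5 rad, beside the shank) when a rim is pressed on it with 1 to 2 N, and springs back up over the rim once that lies in the trough. A wheel let go off-centre sways on the hook for about 5 s.
- block_star: bystander, loose: cork-sided lino block with a blue flower, 102 x 76 x 26 mm; origin at the middle of its underside
- baren: bystander, loose: round wooden baren with a brown handle, 105 mm across, 34 mm high; origin at the middle of its underside
- cutter_v: bystander, loose: lino cutter with a red handle, 106 mm long; origin at the middle of its underside
- block_cat: bystander, loose: lino block with a blue cat, 58 x 100 x 26 mm; origin at the middle of its underside
- block_fish: bystander, loose: lino block with a blue fish, 60 x 96 x 26 mm; origin at the middle of its underside
Things that resemble listed ones, but are neither listed nor needed, are in the scene too. Of the things that look like the press_wheel, the larger one is meant.

How it is judged:
At the end, for the whole second after the job is handed in: The wheel hangs by its rim in the trough: centre 76 to 98 mm below hook_seat, within 18 mm of it in the board's x and 30 mm in y; axle level within 0.25 rad; gate under 0.12 rad; the hook bears over 2 N; its sway has died down (under 0.12 m/s, 1.4 rad/s) (x of press_wheel in the frame of hook_seat between -0.018 and 0.018 m and y of press_wheel in the frame of hook_seat between -0.03 and 0.03 m and z of press_wheel in the frame of hook_seat between -0.098 and -0.076 m and angle between press_wheel's own x axis and vertical between 1.32 and 1.82 rad and value of joint gate below 0.12 rad and contact force between press_wheel and hook_board above 2 N and linear speed of press_wheel below 0.12 m/s and angular speed of press_wheel below 1.4 rad/s); the robot touches nothing.
It fails at once if the wheel is dropped into the hook (faster than 0.7 m/s within 150 mm of the seat) (distance between press_wheel and hook_seat below 0.15 m and linear speed of press_wheel above 0.7 m/s).
It fails at once if a block or tool lying about is moved by more than 30 mm (distance of any of block_star, baren, cutter_v, block_cat, block_fish from where it was at the start of the episode above 0.03 m).
It also fails if it takes over 51 s, if anything falls off the work surface, if the arm or the gripper's body presses on something with over 40 N, if the wrist force passes 120 N, or if a joint passes its speed limit or range.

### The arm

A 6-joint arm with a two-finger parallel gripper is mounted at the origin on a cart in front of the work surface, level with it; the furniture and walls round the work are solid. World frame = base frame: x ahead of the robot, y to its left, z up, the work surface at z = 0. Lengths are in m, angles in rad, forces in N, time in s.
With the tool pointing down it reaches from about 0.35 to 0.85 m from the base axis. Payload 8.1 kg.
Tool frame: the origin (TCP) lies between the finger pads; the fingertips stand 14 mm ahead of it and the grasp point (between the pads) lies 5 mm behind it (robot.tip_reach is the z of the fingertips in the tool frame, in m); z points along the fingers, y is the line along which they close (so a half turn about z gives the same grasp; the last joint's range is limited). The gripper opens to 93 mm and grips with 3 to 60 N. Pads are 15 mm wide; open, the fingers measure 128 mm over their backs; the gripper's body (75 mm by 188 mm) begins 65 mm behind the grasp point.
Start: joints at [-1.391, 0.13, 1.488, -0, 1.523, -0.085], TCP at [0.157, -0.579, 0.233] pointing down, gripper open.
Joint ranges: [-2.96, 2.96], [-0.89, 2.26], [0.02, 2.5], [-1.34, 4.48], [0, 2.73], [-2.66, 2.66]. Speed limits (rad/s): [2.39, 2.39, 2.79, 3.14, 3.14, 3.14].

### API

Orientations are given as a rotation vector (axis times angle).
In Python, from plant import robot gives the robot as it stands. The module is installed in compiled form; this text tells all that it offers.
- The arm moves only by the shell command python3 -m handwheel 'ROWS' [FORCE]. ROWS is JSON, a list of rows, each a list of 7 numbers: the closure, from -1 (fully open) to 1 (shut), then the shift along the tool's x, y, z each as a share of 100 cm, from -1 to 1, then the turn, a rotation vector about the tool's x, y, z each as a share of 180 degrees, from -1 to 1. In form: [[grip, tx, ty, tz, rx, ry, rz], ...]. A call has 1 to 20 rows; each row is the pose to reach, as a shift and turn from the pose commanded when the call began, along the tool's axes at that moment, turning the shorter way round; what a row does not reach only later rows make up. A row lasts 1/8 s, in which the tool goes at most 62.5 mm and 10.7 degrees, less where a joint would pass 70% of its speed; a pose out of reach is approached as far as the arm can. A call with a number of a shift or a turn outside -1 to 1 is refused whole. A call with a gripper value outside its range is refused whole. The fingers move at their own pace and stop on an object; FORCE is the grip in N (left out, the last holds). Time passes only in rows, so rows that repeat a pose let the fingers close. It gives the time, the measured TCP pose, the force, the opening and the grip force at its end, in the units of the state.
- robot.read_state(): the state, without advancing time (a new reading comes with each control period).
- robot.read_camera(name): name is "side" or "top" or "wrist"; returns a dict with "frame" (480x640x3 uint8, red, green, blue), "fx", "fy", "cx", "cy" (pixels), "rvec" (rotation vector, rad) and "tvec" (3), from world to camera coordinates, as OpenCV has them; the wrist camera has in their place "T_tool_cam" (4x4, takes a point from camera to tool coordinates, whose origin is the TCP and whose axes are the flange's). Camera axes: x right, y down, z forward; pixel columns grow to the right and rows downward; lengths in m; the calibration is good to about 2 mm. A picture is of the moment at which its call begins: read the wrist's pose just before it. There is no depth.
- robot.close_job(): hands the job in; it is judged then, once.
Trained networks look in a picture, given as the dict that the camera call returned (one of the last four; its "shot" number tells which), for a name from the list of things; names that differ only in an ending like _2 or _b are one class to them, and where a whole thing is asked for, a point or a joint stands for the part that bears it (a point fixed in the world has none). Each returns a list of dicts, best first, with "conf" (0 to 1); they miss things now and then, are a little off and sometimes report something else, mostly with a low value. They report only what shows in the picture. A call takes as long as a camera call. They do not tell look-alikes from the thing itself.
- robot.regions_of(picture, name): "mask" (480x640 bool, what is visible of it) and "rect" ([left, top, right, bottom] in pixels, round what is visible of it).
The state is a dict: "t": time; "q": joint angles; "dq": joint speeds; "joint_torque": joint torques, N m; "tool_pos": TCP position; "orientation": TCP orientation; "force": force on the tool from outside, world axes, zero at the start; "wrist_torque": the same for the moment, N m; "opening": finger opening in m; "gripper_force": force on a finger pad.
Only numpy, scipy, OpenCV 4.12 (cv2) and the standard library are available. Lean on these libraries where they do the work, as an engineer would, in place of code of your own. Each camera call takes 0.05 s, during which the arm holds its last target. There are 200 camera calls.

## Working session

There is one attempt and no reset: what is moved stays moved. The work goes in short steps, Python scripts to look and compute and a shell command to move; the robot and the scene stay as the last step left them, time stands still between calls to the robot, and variables do not carry over. Pictures are saved under pics/ and viewed, at most 10 in all, crops included, and the job is handed in when it is done.

```bash
mkdir -p pics; cat > h.py <<'E'
import numpy as np, cv2
from plant import robot
from scipy.spatial.transform import Rotation as R
def save(c,n): cv2.imwrite('pics/'+n,c['frame'][:,:,::-1])
def K(c): return np.array([[c['fx'],0,c['cx']],[0,c['fy'],c['cy']],[0,0,1]])
def ray(c,u,v):
    Rm=cv2.Rodrigues(np.array(c['rvec'],float))[0];t=np.array(c['tvec'],float)
    d=Rm.T@np.array([(u-c['cx'])/c['fx'],(v-c['cy'])/c['fy'],1]);return -Rm.T@t,d
def atz(c,u,v,z):
    o,d=ray(c,u,v);return o+d*(z-o[2])/d[2]
def proj(c,p): return cv2.projectPoints(np.atleast_2d(p).astype(float),np.array(c['rvec'],float),np.array(c['tvec'],float),K(c),None)[0][:,0]
E
python3 - <<'E'
from h import *
s=robot.read_state();print({k:np.round(v,3) for k,v in s.items()})
ims=[]
for n in ['top','side']:
    c=robot.read_camera(n);save(c,n+'1.png');print(n,c['fx'],c['cx'],c['cy'],ray(c,320,240))
    for k in ['press_wheel','wheel_stand','hook_board','gate']:
        print(k,[(r['rect'],round(r['conf'],2)) for r in robot.regions_of(c,k)])
E
```

```text
{'t': np.float64(0.0), 'q': array([-1.391,  0.131,  1.489, -0.   ,  1.523, -0.085]), 'dq': array([ 0.001,  0.   , -0.001,  0.001,  0.001, -0.001]), 'joint_torque': array([ 1.0000e-03, -5.5984e+01, -4.9176e+01,  7.7000e-02,  3.6000e-02,
       -0.0000e+00]), 'tool_pos': array([ 0.157, -0.579,  0.232]), 'orientation': array([-3.112, -0.414,  0.   ]), 'force': array([-0.114,  0.987, -0.537]), 'wrist_torque': array([ 0.001, -0.016,  0.011]), 'gripper_force': np.float64(0.0), 'opening': np.float64(0.093)}
top 486.2072835204583 309.1474242434895 243.88180949087456 (array([0.32422544, 0.15803592, 1.38343449]), array([ 0.16771232,  0.00611459, -0.986102  ]))
press_wheel [([361.6, 203.6, 409.8, 215.0], 0.88), ([398.7, 251.6, 478.1, 268.8], 0.87), ([394.5, 250.2, 459.9, 284.8], 0.64)]
wheel_stand [([396.6, 249.1, 458.2, 284.4], 0.82)]
hook_board [([398.1, 251.1, 478.8, 266.8], 0.21)]
gate [([286.3, 212.1, 289.6, 224.3], 0.59)]
side 510.4363261488383 315.1880378407114 239.35727908306498 (array([ 0.52214307, -0.70966563,  0.64761261]), array([-0.01808274,  0.88206378, -0.47087893]))
press_wheel [([290.6, 302.8, 317.3, 442.7], 0.69), ([391.5, 304.4, 408.0, 385.6], 0.59)]
wheel_stand [([284.1, 356.0, 339.0, 477.6], 0.7)]
hook_board [([336.9, 137.6, 410.9, 329.1], 0.7), ([292.9, 301.5, 318.0, 439.0], 0.22)]
gate []
```

View pics/top1.png

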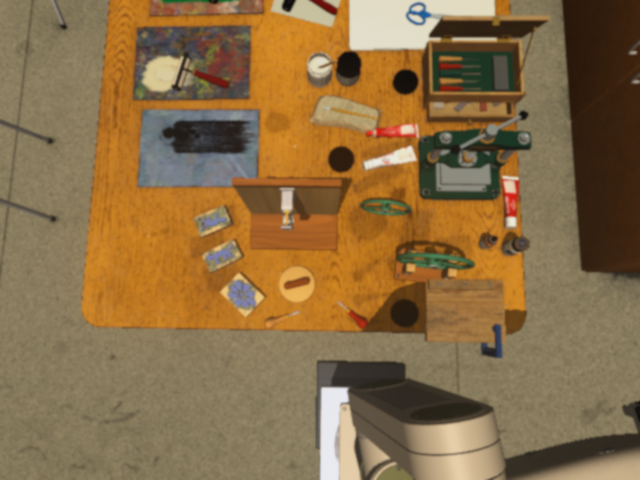

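View pics/side1.png

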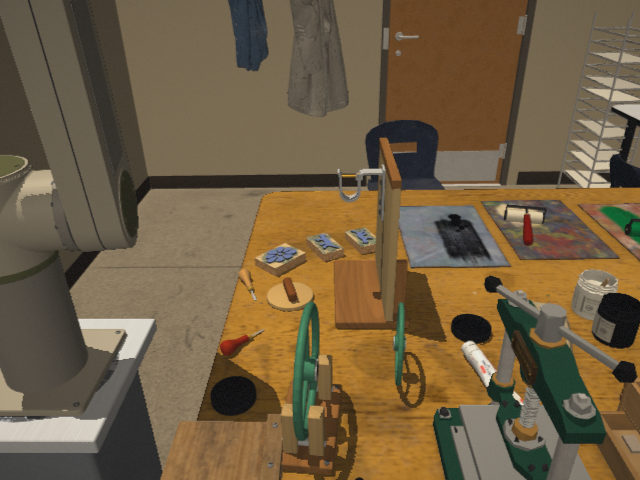

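The top view shows the board with its hook at about (288,188–228) and the foot's front edge at (252–337,249). The large wheel is in the stand at (398–478,250–285), and a smaller look-alike is at (385,208). The side view shows the wheel at (305,370) and the hook at (338–385,170–200).

```bash
cat > fit.py <<'E'
from h import *
from scipy.optimize import minimize
def wheel(P,a,u,w): # centre, axle, spoke z dir
    pass
def render(c,p,zc=.122):
    x,y,yaw,lean=p
    M=R.from_euler('zy',[yaw,lean]).as_matrix(); # axle x, spoke z
    C=np.array([x,y,0])+M@np.array([0,0,zc])   # lean about slot bottom
    img=np.zeros((480*4,640*4),np.uint8)
    Rm=cv2.Rodrigues(np.array(c['rvec'],float))[0];d=(Rm@C+np.array(c['tvec']).ravel())[2]
    s=4*c['fx']/d
    t=np.linspace(0,2*np.pi,60)
    def ln(L,w,cl=False):
        q=proj(c,C+np.array(L)@M.T)*4;cv2.polylines(img,[q.round().astype(int).reshape(-1,1,2)],cl,255,max(1,int(round(w*s))))
    ln(np.c_[0*t,.0935*np.sin(t),.0935*np.cos(t)],.013,True)
    for k in range(3):
        b=k*2*np.pi/3; ln([[0,0,0],[0,.09*np.sin(b),.09*np.cos(b)]],.009)
    return cv2.resize(img,(640,480),interpolation=cv2.INTER_AREA)/255.
def fit(views,p0,scale,zc=.122):
    def cost(p):
        return sum(np.abs(cv2.GaussianBlur(render(c,p,zc),(0,0),1)-g).sum()/g.sum() for c,g in V)
    V=[(c,cv2.GaussianBlur(m.astype(float),(0,0),1)) for c,m in views]
    best=None
    for k in range(3):
        S=np.array([p0]+[np.array(p0)+scale[i]*np.eye(4)[i]*(1-2*(k%2)) for i in range(4)])
        r=minimize(cost,p0,method='Nelder-Mead',options=dict(initial_simplex=S,maxiter=250));p0=r.x
    return r.x,r.fun
E
python3 - <<'E'
from fit import *
ct=robot.read_camera('top');cs=robot.read_camera('side')
def green(c):
    h=cv2.cvtColor(c['frame'],cv2.COLOR_RGB2HSV);return (h[...,0]>65)&(h[...,0]<95)&(h[...,1]>90)
g=green(ct);m=np.zeros_like(g);m[245:290,390:485]=1;gt=g&m
g=green(cs);m=np.zeros_like(g);m[295:450,283:328]=1;gs=g&m
print(gt.sum(),gs.sum())
p0=list(atz(ct,437,258,.2)[:2])+[0,0];print(p0)
for v in ([(ct,gt),(cs,gs)],):
    print(fit(v,p0,[.02,.02,.1,.05]))
# hook initial
for n,u,v,z in [('tip',288,226,.294),('gate_out',288,224,.282),('footL',252,249,.018),('footR',337,249,.018),('bl',234,180,.322),('br',350,180,.322)]:
    print(n,atz(ct,u,v,z).round(4))
a=ct['frame'][170:255,225:355];b=cs['frame'][130:215,320:420]
a=cv2.resize(a,(400,int(85*400/130)),interpolation=2);b=cv2.resize(b,(400,340),interpolation=2)
q=np.zeros((340,800,3),np.uint8);q[:a.shape[0],:400]=a;q[:,400:]=b;cv2.imwrite('pics/z1.png',q[...,::-1])
for k in ['baren','cutter_v','block_star','block_cat','block_fish']:
    print(k,[(atz(ct,(r['rect'][0]+r['rect'][2])/2,(r['rect'][1]+r['rect'][3])/2,.02).round(3),round(r['conf'],2)) for r in robot.regions_of(ct,k)[:2]])
for u,v in [(425,280),(505,280),(425,340),(505,340)]: print(atz(ct,u,v,.05).round(3))
E
```

```text
2 2193
[np.float64(0.4848236534393928), np.float64(-0.12045186989873316), 0, 0]
(array([ 0.50311353, -0.07860804,  0.11693595, -0.10899418]), np.float64(204.24591067893698))
tip [0.541  0.2384 0.294 ]
gate_out [0.5481 0.2394 0.282 ]
footL [0.5278 0.3599 0.018 ]
footR [0.5312 0.1179 0.018 ]
bl [0.6402 0.3617 0.322 ]
br [0.6429 0.0989 0.322 ]
baren [(array([0.432, 0.224, 0.02 ]), 0.76)]
cutter_v [(array([0.341, 0.054, 0.02 ]), 0.62)]
block_star [(array([0.397, 0.378, 0.02 ]), 0.62), (array([ 0.481, -0.131,  0.02 ]), 0.16)]
block_cat [(array([0.502, 0.441, 0.02 ]), 0.69)]
block_fish [(array([0.608, 0.474, 0.02 ]), 0.63)]
[ 0.444 -0.122  0.05 ]
[ 0.448 -0.338  0.05 ]
[ 0.283 -0.119  0.05 ]
[ 0.287 -0.331  0.05 ]
```

View pics/z1.png

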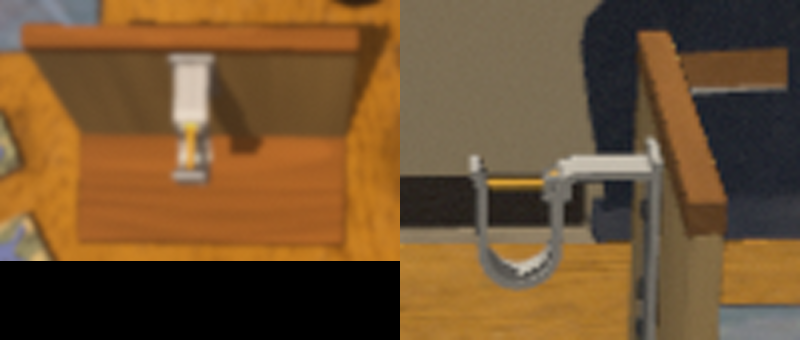

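The zoom shows the tip top at about (286.7,227.2) in the top view and (338.8,169.5) in the side view. The gate is closed, and the board is nearly square to the world axes.

```bash
python3 - <<'E'
from fit import *
ct=robot.read_camera('top');cs=robot.read_camera('side')
def tri(a,b):
    (o1,d1),(o2,d2)=ray(ct,*a),ray(cs,*b);s=np.linalg.lstsq(np.c_[d1,-d2],o2-o1,rcond=None)[0]
    return o1+s[0]*d1,o2+s[1]*d2
print('tip',tri((286.7,227.0),(338.8,169.5)))
o,d=ray(cs,338.8,169.5);print('side tip at y.238',o+d*(.238-o[1])/d[1])
o,d=ray(cs,349.5,197);print('seat at y.238',o+d*(.238-o[1])/d[1])
h=cv2.cvtColor(ct['frame'],cv2.COLOR_RGB2HSV);print(h[254:266:2,437])
def green(c):
    h=cv2.cvtColor(c['frame'],cv2.COLOR_RGB2HSV);return (h[...,0]>55)&(h[...,0]<100)&(h[...,1]>70)
g=green(ct);m=np.zeros_like(g);m[245:290,390:485]=1;gt=g&m
g=green(cs);m=np.zeros_like(g);m[295:450,283:328]=1;gs=g&m
print(gt.sum(),gs.sum())
p0=[.485,-.12,0,0]
p,f=fit([(ct,gt),(cs,gs)],p0,[.02,.02,.1,.05]);print(p,f)
q=[]
for c,m,(u,v) in ((ct,gt,(390,220)),(cs,gs,(255,300))):
    im=c['frame'].copy();r=render(c,p);im[(r>.5)]=im[r>.5]//2+[127,0,0];im=im.astype(np.uint8)
    q.append(cv2.resize(im[v:v+150,u:u+100],(400,600),interpolation=0))
cv2.imwrite('pics/z2.png',np.hstack(q)[...,::-1])
E
```

```text
tip (array([0.53824872, 0.24118022, 0.29594835]), array([0.54199355, 0.24137962, 0.2967006 ]))
side tip at y.238 [0.54192301 0.238      0.2979476 ]
seat at y.238 [0.56355406 0.238      0.23926384]
[[ 50  97 105]
 [ 65 109 131]
 [ 58  93  90]
 [ 48  94  65]
 [ 62  98 107]
 [ 62  89 123]]
315 2290
[ 0.49818485 -0.13699175  0.04706822 -0.1127278 ] 2.104147089872324
```

View pics/z2.png

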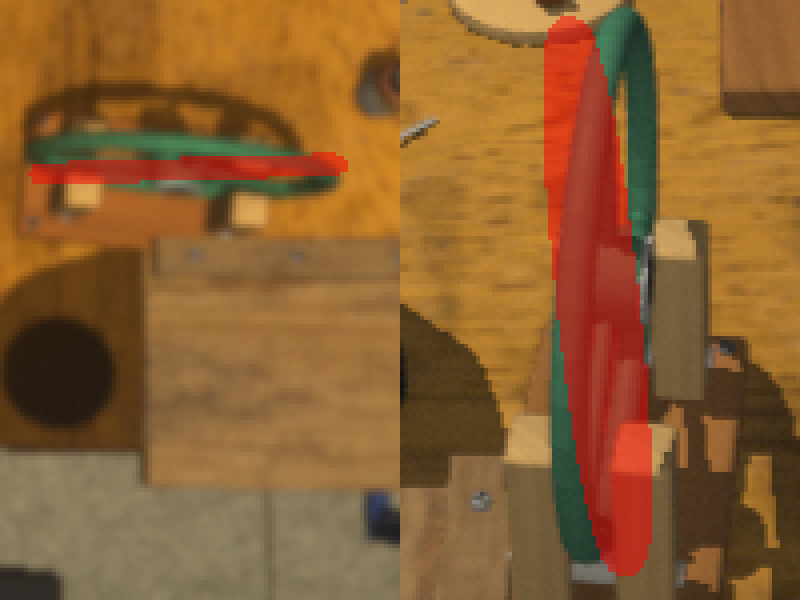

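The red overlay shows this fit is off: the yaw came out with the wrong sign because my green mask was poor. I'll refit with a better mask and start point.

```bash
python3 - <<'E'
from fit import *
ct=robot.read_camera('top');cs=robot.read_camera('side')
print(atz(ct,397.5,258,.122),atz(ct,474,266,.122),atz(ct,429,254.5,.215))
def green(c):
    f=c['frame'].astype(int);return (f[...,1]>f[...,0]*1.08)&(f[...,1]>f[...,2]+4)
g=green(ct);m=np.zeros_like(g);m[250:270,394:480]=1;gt=g&m
g=green(cs);m=np.zeros_like(g);m[295:450,283:328]=1;gs=g&m
print(gt.sum(),gs.sum())
res=[]
for yaw in (-.2,-.1):
  for lean in (-.05,0.05):
    res.append(fit([(ct,gt),(cs,gs)],[.48,-.115,yaw,lean],[.02,.02,.08,.05]))
res.sort(key=lambda r:r[1]);print(res); p=res[0][0]
M=R.from_euler('zy',p[2:]).as_matrix()
print('top',np.r_[p[:2],0]+M@[0,0,.2155],'cent',np.r_[p[:2],0]+M@[0,0,.122])
q=[]
for c,m,(u,v) in ((ct,gt,(390,220)),(cs,gs,(255,300))):
    im=c['frame'].copy();r=render(c,p);im[(r>.5)]=im[r>.5]//2+[127,0,0];im=im.astype(np.uint8)
    q.append(cv2.resize(im[v:v+150,u:u+100],(400,600),interpolation=0))
cv2.imwrite('pics/z3.png',np.hstack(q)[...,::-1])
E
```

```text
[ 0.49393298 -0.03660397  0.122     ] [ 0.4759037  -0.23340354  0.122     ] [ 0.49102446 -0.09796237  0.215     ]
670 2447
[(array([ 0.48892866, -0.13193064, -0.0898881 , -0.01256879]), np.float64(0.5758938068367161)), (array([ 0.48886108, -0.13192749, -0.090539  , -0.0114947 ]), np.float64(0.5759003295956361)), (array([ 0.48900382, -0.13191401, -0.08916265, -0.01269982]), np.float64(0.5763643188101487)), (array([ 0.48884827, -0.13190423, -0.09022176, -0.01125568]), np.float64(0.5764523876067715))]
top [ 0.48622015 -0.13193064  0.21548298] cent [ 0.4873953  -0.13193064  0.12199036]
```

View pics/z3.png

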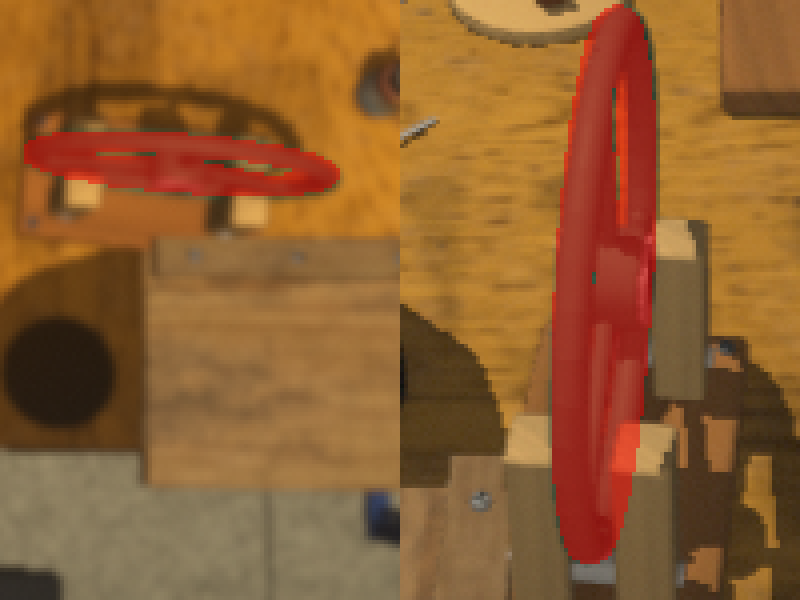

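The overlay now matches the wheel in both views: rim top at about (0.486, -0.132, 0.2155), yaw -0.09, lean about 0. The seat is near (0.561, 0.240, 0.235) with board yaw about 0.012.

Plan:
- **Grip:** take the rim 22° to the +y side of the top spoke, with the tool pitched 55° in the axle/radial plane so the gripper body clears the board.
- **Roll:** turn the wheel about 47°, so the hook sits between two spokes.

```bash
cat > tgt.py <<'E'
from h import *
PSI=np.radians(55); AL=np.radians(22)
def wheelM(yaw,tilt,roll): # wheel axes: x axle, z spoke; tilt>0 top to +x; roll>0 about axle
    return R.from_euler('ZYX',[yaw,tilt,roll]).as_matrix()
# tool in wheel frame: grip at angle AL from spoke towards +y
r=np.array([0,np.sin(AL),np.cos(AL)]);a=np.array([1.,0,0])
z=np.cos(PSI)*a-np.sin(PSI)*r; y=np.sin(PSI)*a+np.cos(PSI)*r
RT=np.c_[np.cross(y,z),y,z]; PT=.0935*r+.005*z
def tool(C,M,back=0): 
    Rt=M@RT; return Rt,C+M@PT-back*Rt[:,2]
def row(Rt,p,s=None):
    s=s or robot.read_state();R0=R.from_rotvec(s['orientation']).as_matrix()
    t=R0.T@(p-np.array(s['tool_pos']));w=R.from_matrix(R0.T@Rt).as_rotvec()/np.pi
    print('row',t.round(3).tolist(),w.round(4).tolist(),'| world d',(p-s['tool_pos']).round(3),'p',np.round(p,3),'z',Rt[:,2].round(2))
def wheel_now(s):  # wheel pose implied by rigid grip
    R0=R.from_rotvec(s['orientation']).as_matrix();M=R0@RT.T;return M,np.array(s['tool_pos'])-M@PT
C0=np.array([.4874,-.132,.122]);M0=wheelM(-.09,-.0125,0)
SEAT=np.array([.561,.240,.235])
E
python3 - <<'E'
from tgt import *
row(*tool(C0,M0,.12));row(*tool(C0,M0,0))
E
```

```text
row [0.396, -0.435, -0.063] [-0.2457, 0.0156, -0.4057] | world d [0.269 0.523 0.063] p [ 0.426 -0.056  0.295] z [ 0.55 -0.36 -0.75]
row [0.449, -0.376, 0.028] [-0.2457, 0.0156, -0.4057] | world d [ 0.335  0.48  -0.028] p [ 0.492 -0.099  0.205] z [ 0.55 -0.36 -0.75]
```

```bash
python3 -m handwheel '[[-0.3,0.1,-0.11,-0.1,-0.06,0,-0.1],[-0.3,0.2,-0.22,-0.1,-0.12,0.01,-0.2],[-0.3,0.3,-0.33,-0.08,-0.18,0.01,-0.3],[-0.3,0.396,-0.435,-0.063,-0.2457,0.0156,-0.4057],[-0.3,0.396,-0.435,-0.063,-0.2457,0.0156,-0.4057],[-0.3,0.396,-0.435,-0.063,-0.2457,0.0156,-0.4057],[-0.3,0.396,-0.435,-0.063,-0.2457,0.0156,-0.4057],[-0.3,0.396,-0.435,-0.063,-0.2457,0.0156,-0.4057],[-0.3,0.396,-0.435,-0.063,-0.2457,0.0156,-0.4057],[-0.3,0.396,-0.435,-0.063,-0.2457,0.0156,-0.4057],[-0.3,0.396,-0.435,-0.063,-0.2457,0.0156,-0.4057],[-0.3,0.396,-0.435,-0.063,-0.2457,0.0156,-0.4057],[-0.3,0.396,-0.435,-0.063,-0.2457,0.0156,-0.4057],[-0.3,0.396,-0.435,-0.063,-0.2457,0.0156,-0.4057]]'; python3 - <<'E'
from tgt import *
print(robot.read_state()['q'].round(2))
row(*tool(C0,M0,.12));row(*tool(C0,M0,0))
c=robot.read_camera('wrist');save(c,'w1.png')
E
```

```text
t: 2.8
tool_pos: [0.4524, -0.0478, 0.2969]
orientation: [1.71, 1.743, 0.147]
force: [0.5, -0.3, 0.1]
opening: 0.0605
gripper_force: 0.0
[ 0.14 -0.89  2.31 -0.49  1.21  0.17]
row [-0.009, -0.024, -0.01] [-0.0081, 0.0038, -0.0006] | world d [-0.027 -0.008 -0.002] p [ 0.426 -0.056  0.295] z [ 0.55 -0.36 -0.75]
row [-0.008, -0.021, 0.11] [-0.0081, 0.0038, -0.0006] | world d [ 0.04  -0.051 -0.092] p [ 0.492 -0.099  0.205] z [ 0.55 -0.36 -0.75]
```

View pics/w1.png

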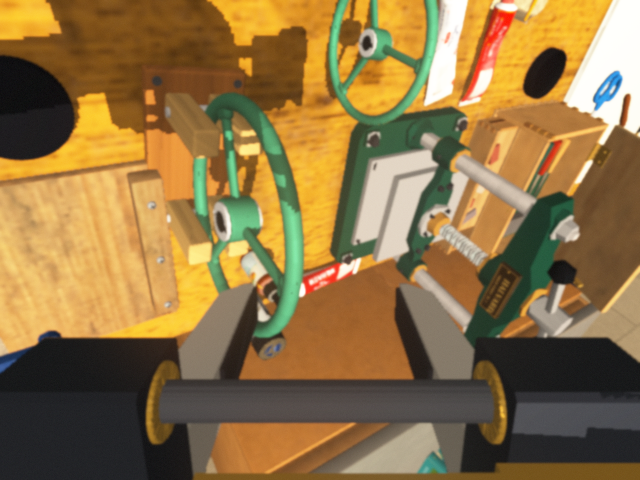

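The wrist picture shows the wheel at (250,215) with its top rim at about (270,325), between the fingers but nearer the left one. Joint 2 is at its limit, so I'll close in to 50 mm stand-off and check the fit from there.

```bash
python3 -m handwheel '[[-0.3,-0.008,-0.021,0.03,-0.008,0.004,0],[-0.3,-0.008,-0.021,0.06,-0.008,0.004,0],[-0.3,-0.008,-0.021,0.06,-0.008,0.004,0],[-0.3,-0.008,-0.021,0.06,-0.008,0.004,0]]'; python3 - <<'E'
from fit import *
from tgt import *
s=robot.read_state();print(s['q'].round(2))
row(*tool(C0,M0,0.0),s)
c=robot.read_camera('wrist')
T=np.array(c['T_tool_cam']);W=np.eye(4);W[:3,:3]=R.from_rotvec(s['orientation']).as_matrix();W[:3,3]=s['tool_pos']
I=np.linalg.inv(W@T);c['rvec']=cv2.Rodrigues(I[:3,:3])[0].ravel();c['tvec']=I[:3,3]
im=c['frame'].copy();r=render(c,[.4889,-.132,-.09,-.0125]);im[r>.5]=(im[r>.5]//2+np.array([127,0,0])).astype(np.uint8)
cv2.imwrite('pics/w2.png',im[...,::-1])
E
```

```text
t: 3.35
tool_pos: [0.4691, -0.0789, 0.2442]
orientation: [1.695, 1.743, 0.177]
force: [-0.0, 0.3, -0.3]
opening: 0.0605
gripper_force: 0.0
[ 0.   -0.89  2.41 -0.43  1.04  0.08]
row [-0.002, -0.005, 0.05] [-0.0005, 0.0, -0.0006] | world d [ 0.023 -0.02  -0.039] p [ 0.492 -0.099  0.205] z [ 0.55 -0.36 -0.75]
```

View pics/w2.png

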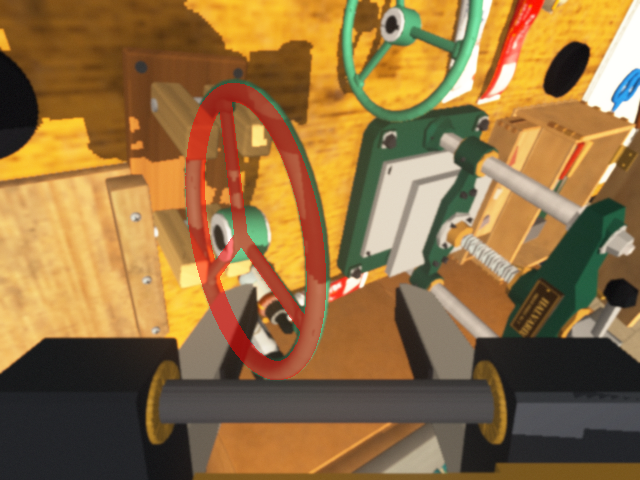

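The overlay fits within a pixel or two. I'll move in and grip.

```bash
python3 -m handwheel '[[-0.3,-0.002,-0.005,0.025,0,0,0],[-0.3,-0.002,-0.005,0.05,0,0,0],[-0.3,-0.002,-0.005,0.05,0,0,0],[-0.3,-0.002,-0.005,0.05,0,0,0],[1,-0.002,-0.005,0.05,0,0,0],[1,-0.002,-0.005,0.05,0,0,0],[1,-0.002,-0.005,0.05,0,0,0],[1,-0.002,-0.005,0.05,0,0,0],[1,-0.002,-0.005,0.05,0,0,0],[1,-0.002,-0.005,0.05,0,0,0]]' 55; python3 - <<'E'
from tgt import *
s=robot.read_state();print(s['q'].round(2),s['opening'],s['wrist_torque'])
row(*tool(C0,M0,0),s)
for dz,tilt in ((.04,0),(.09,.0),(.13,.3)): row(*tool(C0+[0,0,dz],wheelM(-.09,tilt,0)),s)
E
```

```text
t: 4.65
tool_pos: [0.4922, -0.0986, 0.2034]
orientation: [1.694, 1.746, 0.177]
force: [-0.8, 0.5, 1.1]
opening: 0.0118
gripper_force: 55.0
[-0.07 -0.77  2.42 -0.42  0.89  0.07] 0.011790359042571495 [ 0.17210161  0.1442372  -0.07305617]
row [-0.001, 0.001, -0.001] [-0.0006, -0.0004, -0.0001] | world d [-0.    -0.     0.001] p [ 0.492 -0.099  0.205] z [ 0.55 -0.36 -0.75]
row [-0.016, 0.023, -0.031] [0.0031, 0.0004, -0.0013] | world d [ 0.001 -0.     0.041] p [ 0.493 -0.099  0.245] z [ 0.54 -0.36 -0.76]
row [-0.034, 0.05, -0.068] [0.0031, 0.0004, -0.0013] | world d [ 0.001 -0.     0.091] p [ 0.493 -0.099  0.295] z [ 0.54 -0.36 -0.76]
row [-0.047, 0.089, -0.081] [0.0916, 0.0209, -0.0306] | world d [ 0.025 -0.002  0.127] p [ 0.518 -0.101  0.33 ] z [ 0.29 -0.33 -0.9 ]
```

```bash
python3 -m handwheel '[[1,-0.008,0.011,-0.015,0,0,0],[1,-0.016,0.023,-0.031,0.002,0,0],[1,-0.025,0.037,-0.05,0.003,0,-0.001],[1,-0.034,0.05,-0.068,0.003,0,-0.001],[1,-0.038,0.055,-0.075,0.003,0,-0.001],[1,-0.038,0.055,-0.075,0.003,0,-0.001],[1,-0.038,0.055,-0.075,0.003,0,-0.001]]'; python3 - <<'E'
from tgt import *
s=robot.read_state();print(s['q'].round(2),s['opening'],s['wrist_torque'])
M,C=wheel_now(s);print('wheel if rigid',C,R.from_matrix(M).as_euler('ZYX'))
from fit import *
V=[]
for n,(y0,y1,x0,x1) in (('top',(235,280,380,490)),('side',(240,430,275,335))):
    c=robot.read_camera(n);f=c['frame'].astype(int);g=(f[...,1]>f[...,0]*1.08)&(f[...,1]>f[...,2]+4);m=np.zeros_like(g);m[y0:y1,x0:x1]=1;V.append((c,g&m))
im=np.vstack([V[0][0]['frame'][150:300,300:500],V[1][0]['frame'][250:400,220:420]])
im=cv2.resize(im,(400,600));cv2.imwrite('pics/l1.png',im[...,::-1])
E
```

```text
t: 5.52
tool_pos: [0.4925, -0.0992, 0.3015]
orientation: [1.7, 1.754, 0.166]
force: [0.6, -1.0, -5.5]
opening: 0.012
gripper_force: 55.0
[-0.07 -0.8   2.25 -0.37  1.08 -0.03] 0.01195788986910291 [ 0.67954364  0.72338694 -0.00300794]
wheel if rigid [ 0.48632888 -0.13227086  0.21867386] [-0.09158185  0.00242056 -0.00048303]
```

View pics/l1.png

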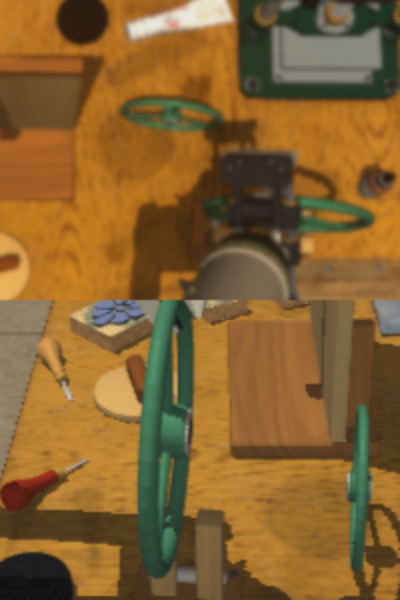

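The wheel is lifted clear of the stand and upright. I'll work out the waypoints: transit with the top tilted 0.5 rad towards the board so the hub clears the trough, over the tip, then down while straightening.

```bash
cat >> tgt.py <<'E'
def wp(rx,rz,tilt,y=.240,roll=.82,yaw=.012):
    M=wheelM(yaw,tilt,0); Cc=np.array([rx,y,rz])-M@[0,0,.0935]; return tool(Cc,M@wheelM(0,0,roll))
E
python3 - <<'E'
from tgt import *
s=robot.read_state()
row(*wp(.49,.325,.25,-.05,.27,-.06),s)
row(*wp(.49,.325,.5,.05,.55,-.03),s)
row(*wp(.495,.325,.5),s)
E
```

```text
row [0.048, 0.017, -0.035] [0.0743, 0.0859, 0.0245] | world d [-0.     0.059  0.018] p [ 0.492 -0.04   0.32 ] z [ 0.35 -0.11 -0.93]
row [0.117, 0.025, -0.063] [0.1573, 0.1576, 0.0655] | world d [-0.003  0.134  0.017] p [0.49  0.035 0.319] z [ 0.12  0.13 -0.98]
row [0.274, 0.047, -0.116] [0.1634, 0.2191, 0.1181] | world d [-0.001  0.301  0.011] p [0.492 0.202 0.313] z [ 0.14  0.35 -0.93]
```

```bash
python3 -m handwheel '[[1,0.012,0.004,-0.009,0.018,0.021,0.006],[1,0.024,0.009,-0.018,0.037,0.043,0.012],[1,0.036,0.013,-0.027,0.056,0.065,0.018],[1,0.048,0.017,-0.035,0.074,0.086,0.024],[1,0.065,0.019,-0.042,0.095,0.104,0.034],[1,0.082,0.021,-0.05,0.116,0.122,0.044],[1,0.1,0.023,-0.056,0.137,0.14,0.055],[1,0.117,0.025,-0.063,0.157,0.158,0.065],[1,0.14,0.028,-0.071,0.158,0.166,0.073],[1,0.163,0.031,-0.078,0.159,0.175,0.08],[1,0.186,0.034,-0.086,0.16,0.184,0.088],[1,0.208,0.037,-0.094,0.161,0.193,0.095],[1,0.23,0.04,-0.101,0.162,0.202,0.103],[1,0.252,0.044,-0.108,0.163,0.211,0.11],[1,0.267,0.046,-0.114,0.163,0.217,0.116],[1,0.274,0.047,-0.116,0.1634,0.219,0.118],[1,0.274,0.047,-0.116,0.1634,0.219,0.118],[1,0.274,0.047,-0.116,0.1634,0.219,0.118],[1,0.274,0.047,-0.116,0.1634,0.219,0.118]]'; cat > look.py <<'E'
import sys
from fit import *
from tgt import *
s=robot.read_state();print(s['q'].round(2),s['force'].round(1));M,C=wheel_now(s);e=R.from_matrix(M).as_euler('ZYX');print('C',C.round(3),'yaw tilt roll',e.round(3))
# rim, spokes from rigid-grip pose, hook model, overlaid on the pictures
t=np.linspace(0,2*np.pi,90)
q=[]
for n,(u,v,w,h) in (('side',(290,120,133,200)),('top',(220,140,133,200))):
    c=robot.read_camera(n);im=cv2.resize(c['frame'][v:v+h,u:u+w],(400,600),interpolation=2)
    def ln(P,col):
        p=(proj(c,P)-[u,v])*[400/w,600/h];cv2.polylines(im,[p.round().astype(int).reshape(-1,1,2)],False,col,1)
    ln(C+np.c_[0*t,.0935*np.sin(t),.0935*np.cos(t)]@M.T,(255,0,0))
    for k in range(3): ln(C+np.array([[0,0,.02],[0,0,.087]])@(M@wheelM(0,0,k*2*np.pi/3)).T,(255,0,255))
    b=np.linspace(np.pi,2*np.pi,15)
    hp=np.r_[[[-.0185,0,.059]],np.c_[.0185*np.cos(b),0*b,.0185+.0185*np.sin(b)-.0025],[[.0185,0,.05]]]
    ln(SEAT+hp,(255,255,0))
    q.append(im)
cv2.imwrite('pics/'+sys.argv[1],np.hstack(q)[...,::-1])
E
python3 look.py a.png
```

```text
t: 8.0
tool_pos: [0.4927, 0.2014, 0.3141]
orientation: [-2.276, -1.823, -0.5]
force: [-0.2, 0.1, -5.0]
opening: 0.0117
gripper_force: 54.9
[ 0.05 -0.31  1.81  0.35  1.48  0.27] [-0.2  0.1 -5. ]
C [0.451 0.239 0.244] yaw tilt roll [0.011 0.497 0.819]
```

View pics/a.png

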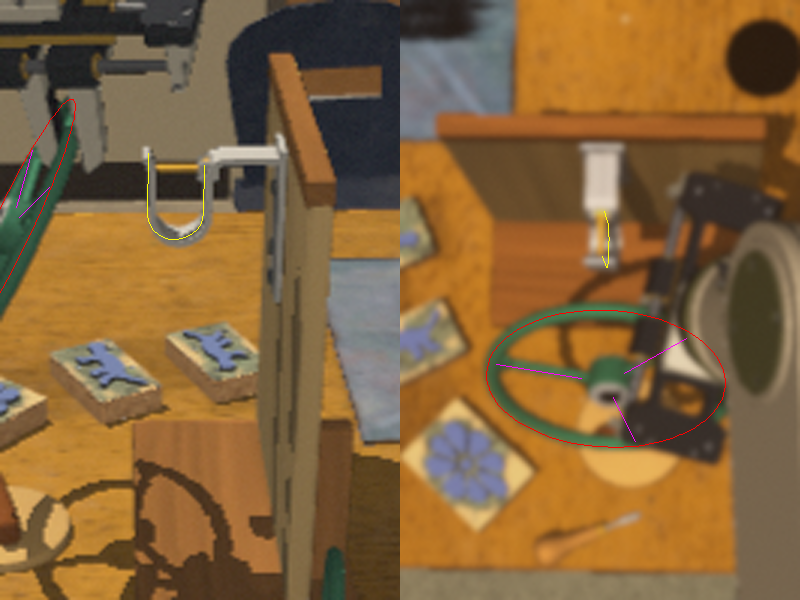

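The side view shows the real wheel tilted a little less than the rigid-grip outline, with its top at (70,110) against (75,98), so the grip slipped slightly. The hook model matches at (178,235) and needs about +3 mm in y. I'll refit the held wheel to the pictures.

```bash
cat > refit.py <<'E'
from fit import *
from tgt import *
def ren(c,C,M,S=3):
    img=np.zeros((480*S,640*S),np.uint8)
    Rm=cv2.Rodrigues(np.array(c['rvec'],float))[0]
    s=S*c['fx']/(Rm@C+np.array(c['tvec']).ravel())[2];t=np.linspace(0,2*np.pi,60)
    def ln(L,w,cl=False):
        q=proj(c,C+np.array(L)@M.T)*S;cv2.polylines(img,[q.round().astype(int).reshape(-1,1,2)],cl,255,max(1,int(round(w*s))))
    ln(np.c_[0*t,.0935*np.sin(t),.0935*np.cos(t)],.013,True)
    for k in range(3):
        b=k*2*np.pi/3;ln([[0,0,0],[0,.09*np.sin(b),.09*np.cos(b)]],.009)
    ln([[-.01,0,0],[.01,0,0]],.03)
    return cv2.resize(img,(640,480),interpolation=cv2.INTER_AREA)/255.
def refit(verbose=True):
    s=robot.read_state();M0,C0=wheel_now(s);V=[]
    for n in ('top','side'):
        c=robot.read_camera(n);f=c['frame'].astype(int);near=cv2.dilate((ren(c,C0,M0)>.3).astype(np.uint8),np.ones((21,21)))>0
        g=(f[...,1]>f[...,0]*1.08)&(f[...,1]>f[...,2]+4)&near
        sat=cv2.cvtColor(c['frame'],cv2.COLOR_RGB2HSV)[...,1]
        w=(g|(sat>85))&near; V.append((c,cv2.GaussianBlur(g.astype(float),(0,0),1),w,g.sum()))
    def pose(p): return C0+p[:3]*.01, M0@R.from_rotvec(p[3:]*.1).as_matrix()
    def cost(p):
        C,M=pose(p);return sum((np.abs(cv2.GaussianBlur(ren(c,C,M),(0,0),1)-g)*w).sum()/k for c,g,w,k in V)+.003*(p**2).sum()
    p=np.zeros(6);f0=cost(p)
    for k in range(3):
        S=np.vstack([p]+[p+(.8-1.6*(k%2))*np.eye(6)[i] for i in range(6)])
        r=minimize(cost,p,method='Nelder-Mead',options=dict(initial_simplex=S,maxiter=350));p=r.x
    C,M=pose(p);print('cost',f0,r.fun,[v[3] for v in V]);print('C',C.round(4),'ytr',R.from_matrix(M).as_euler('ZYX').round(3))
    u=np.array([0,0,1])-M[:,0]*M[2,0];u/=np.linalg.norm(u);print('rim top mid',(C+.0935*u).round(4))
    # tool relative to wheel
    R0=R.from_rotvec(s['orientation']).as_matrix();np.savez('grip.npz',RT=M.T@R0,PT=M.T@(np.array(s['tool_pos'])-C))
    return C,M
E
cat > tgt2.py <<'E'
import tgt
from tgt import *
g=np.load('grip.npz');tgt.RT=g['RT'];tgt.PT=g['PT']
E
python3 - <<'E'
from refit import *
refit()
E
sed -i 's/from tgt import/from tgt2 import/; s/^SEAT.*//' look.py; sed -i 's/^SEAT=.*/SEAT=np.array([.5625,.243,.235])/' tgt.py
python3 look.py b.png
```

```text
cost 1.4347597490786832 0.9739554132449005 [np.int64(669), np.int64(1116)]
C [0.4539 0.2355 0.2413] ytr [-0.029  0.459  0.76 ]
rim top mid [0.4952 0.2343 0.3251]
[ 0.06 -0.31  1.81  0.35  1.48  0.27] [ 0.1  0.3 -6.9]
C [0.454 0.236 0.241] yaw tilt roll [-0.029  0.459  0.76 ]
```

View pics/b.png

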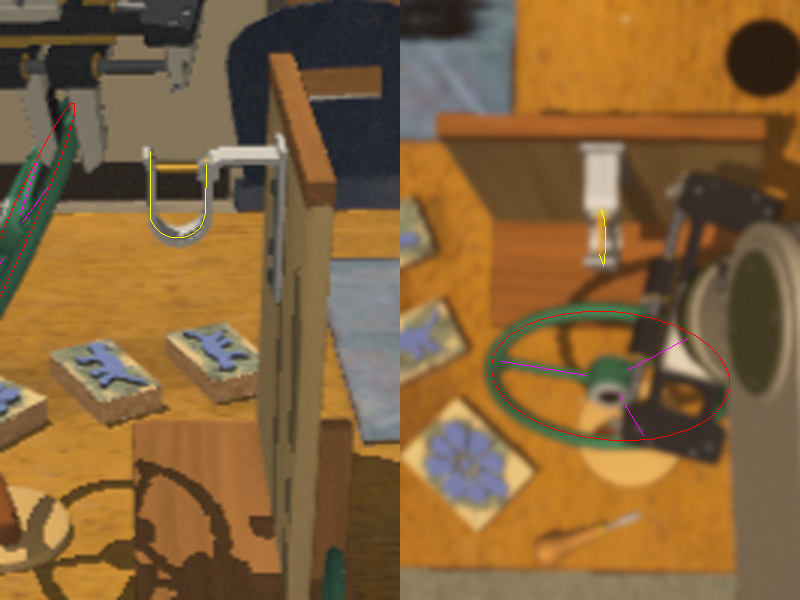

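The hook model now sits on the real hook, but the wheel fit is still a few mm off. I've used my ten pictures, so from here it's numbers only. I'll add the close-range wrist view to the fit.

```bash
cat > ed.py <<'E'
s=open('refit.py').read()
s=s.replace("for n in ('top','side'):\n        c=robot.read_camera(n);","for n in names:\n        c=robot.read_camera(n)\n        if n=='wrist':\n            W=np.eye(4);W[:3,:3]=R.from_rotvec(s['orientation']).as_matrix();W[:3,3]=s['tool_pos'];I=np.linalg.inv(W@np.array(c['T_tool_cam']));c['rvec']=cv2.Rodrigues(I[:3,:3])[0].ravel();c['tvec']=I[:3,3]\n        ")
s=s.replace("np.ones((21,21))","np.ones((21,21) if n!='wrist' else (61,61))").replace("def refit(verbose=True)","def refit(names=('top','side','wrist'),start=None)")
s=s.replace("V=[]\n","V=[]\n    if start is not None: C0,M0=start\n",1)
s=s.replace("return C,M","print('per view',[round(float((np.abs(cv2.GaussianBlur(ren(c,C,M),(0,0),1)-g)*w).sum()/k),3) for c,g,w,k in V]);return C,M")
open('refit.py','w').write(s)
E
python3 ed.py; python3 - <<'E'
from refit import *
a=refit(('wrist',));b=refit(('wrist','side','top'),a);refit(('wrist','side','top'),b)
E
```

```text
cost 0.36505511663698575 0.24483005297083613 [np.int64(19793)]
C [0.4541 0.2362 0.2455] ytr [-0.018  0.456  0.761]
rim top mid [0.4954 0.2355 0.3294]
per view [0.243]
cost 1.3958163372363193 1.2601530474381912 [np.int64(19792), np.int64(1109), np.int64(664)]
C [0.4538 0.2369 0.2414] ytr [-0.019  0.459  0.767]
rim top mid [0.4952 0.2362 0.3252]
per view [0.267, 0.161, 0.832]
cost 1.261788024567955 1.2563748428900647 [np.int64(19802), np.int64(1108), np.int64(664)]
C [0.4538 0.2368 0.2414] ytr [-0.022  0.461  0.758]
rim top mid [0.4953 0.2359 0.3251]
per view [0.267, 0.156, 0.833]
```

```bash
cat > wps.py <<'E'
from tgt2 import *
s=robot.read_state()
for a in [(.500,.322,.5),(.560,.322,.5),(.560,.295,.38),(.560,.270,.25),(.560,.255,.12),(.561,.244,.0)]:
    row(*wp(*a,.243,.76,.012),s)
E
python3 wps.py
```

```text
row [0.006, 0.003, 0.006] [0.0153, -0.0016, -0.0052] | world d [ 0.005  0.007 -0.003] p [0.498 0.209 0.311] z [ 0.1   0.35 -0.93]
row [0.018, 0.062, 0.015] [0.0153, -0.0016, -0.0052] | world d [ 0.065  0.007 -0.003] p [0.558 0.209 0.311] z [ 0.1   0.35 -0.93]
row [0.008, 0.061, 0.04] [-0.0195, 0.007, -0.0185] | world d [ 0.067  0.007 -0.03 ] p [0.559 0.209 0.284] z [ 0.21  0.35 -0.91]
row [-0.001, 0.061, 0.064] [-0.0571, 0.0164, -0.0329] | world d [ 0.068  0.007 -0.055] p [0.561 0.209 0.259] z [ 0.32  0.36 -0.88]
row [-0.007, 0.061, 0.078] [-0.0948, 0.0257, -0.0473] | world d [ 0.07   0.007 -0.07 ] p [0.562 0.209 0.244] z [ 0.44  0.36 -0.83]
row [-0.01, 0.063, 0.088] [-0.1296, 0.0343, -0.0605] | world d [ 0.072  0.007 -0.081] p [0.565 0.209 0.233] z [ 0.53  0.36 -0.77]
```

```bash
python3 -m handwheel '[[1,0.006,0.003,0.006,0.015,-0.0016,-0.005],[1,0.006,0.003,0.006,0.015,-0.0016,-0.005],[1,0.009,0.018,0.008,0.015,-0.0016,-0.005],[1,0.012,0.033,0.01,0.015,-0.0016,-0.005],[1,0.015,0.048,0.013,0.015,-0.0016,-0.005],[1,0.018,0.062,0.015,0.015,-0.0016,-0.005],[1,0.018,0.062,0.015,0.015,-0.0016,-0.005],[1,0.018,0.062,0.015,0.015,-0.0016,-0.005]]'; python3 - <<'E'
from refit import *
import tgt2
s=robot.read_state();print(s['q'].round(2),s['force'].round(1))
a=tgt2.tgt.wheel_now(s);print(a[0])
refit(('wrist','side'),a)
E
python3 wps.py
```

```text
t: 9.65
tool_pos: [0.5579, 0.2091, 0.3108]
orientation: [-2.235, -1.836, -0.449]
force: [-0.3, -0.3, -6.0]
opening: 0.0115
gripper_force: 54.9
[ 0.06 -0.08  1.61  0.35  1.49  0.25] [-0.3 -0.3 -6. ]
[[ 0.87769837  0.32209774  0.35482194]
 [ 0.00955311  0.72851814 -0.6849599 ]
 [-0.47911825  0.60457784  0.63634215]]
row [-0.011, -0.059, -0.006] [0.0003, 0.0, -0.0002] | world d [-0.06 -0.   -0.  ] p [0.498 0.209 0.311] z [ 0.1   0.35 -0.93]
row [-0.0, 0.0, -0.0] [0.0003, 0.0, -0.0002] | world d [ 0. -0. -0.] p [0.558 0.209 0.311] z [ 0.1   0.35 -0.93]
row [-0.01, 0.001, 0.025] [-0.0346, 0.008, -0.0136] | world d [ 0.001 -0.    -0.027] p [0.559 0.209 0.284] z [ 0.21  0.35 -0.91]
row [-0.019, 0.001, 0.049] [-0.0723, 0.0168, -0.0282] | world d [ 0.003 -0.    -0.052] p [0.561 0.209 0.259] z [ 0.32  0.36 -0.88]
row [-0.024, 0.002, 0.063] [-0.1101, 0.0255, -0.0427] | world d [ 0.004 -0.    -0.067] p [0.562 0.209 0.244] z [ 0.44  0.36 -0.83]
row [-0.028, 0.004, 0.073] [-0.1449, 0.0335, -0.0561] | world d [ 0.007 -0.    -0.078] p [0.565 0.209 0.233] z [ 0.53  0.36 -0.77]Traceback (most recent call last):
  File "<stdin>", line 5, in <module>
  File "refit.py", line 21, in refit
    f=c['frame'].astype(int);near=cv2.dilate((ren(c,C0,M0)>.3).astype(np.uint8),np.ones((21,21) if n!='wrist' else (61,61)))>0
                                              ~~~^^^^^^^^^
  File "refit.py", line 9, in ren
    ln(np.c_[0*t,.0935*np.sin(t),.0935*np.cos(t)],.013,True)
    ~~^^^^^^^^^^^^^^^^^^^^^^^^^^^^^^^^^^^^^^^^^^^^^^^^^^^^^^
  File "refit.py", line 8, in ln
    q=proj(c,C+np.array(L)@M.T)*S;cv2.polylines(img,[q.round().astype(int).reshape(-1,1,2)],cl,255,max(1,int(round(w*s))))
             ~^~~~~~~~~~~~~~~~
ValueError: operands could not be broadcast together with shapes (3,3) (60,)
```

```bash
python3 - <<'E'
from refit import *
import tgt2
M,C=tgt2.tgt.wheel_now(robot.read_state());refit(('wrist','side'),(C,M))
E
python3 wps.py|tail -4
```

```text
cost 0.5060171799673745 0.40996985643030764 [np.int64(19314), np.int64(1389)]
C [0.5172 0.2428 0.2404] ytr [0.016 0.486 0.794]
rim top mid [0.5609 0.2435 0.3231]
per view [0.266, 0.143]
row [-0.008, -0.001, 0.026] [-0.0314, -0.0023, -0.0158] | world d [ 0.001  0.002 -0.027] p [0.559 0.211 0.284] z [ 0.19  0.33 -0.92]
row [-0.017, 0.0, 0.05] [-0.0695, 0.0062, -0.0298] | world d [ 0.002  0.002 -0.053] p [0.56  0.211 0.258] z [ 0.31  0.33 -0.89]
row [-0.022, 0.001, 0.064] [-0.1075, 0.0147, -0.0438] | world d [ 0.004  0.002 -0.068] p [0.562 0.211 0.243] z [ 0.43  0.33 -0.84]
row [-0.025, 0.003, 0.074] [-0.1426, 0.0226, -0.0566] | world d [ 0.006  0.002 -0.078] p [0.564 0.211 0.233] z [ 0.52  0.33 -0.79]
```

```bash
python3 -m handwheel '[[1,-0.004,0,0.013,-0.016,-0.001,-0.008],[1,-0.008,-0.001,0.026,-0.031,-0.002,-0.016],[1,-0.012,0,0.038,-0.05,0.002,-0.023],[1,-0.017,0,0.05,-0.07,0.006,-0.03],[1,-0.017,0,0.05,-0.07,0.006,-0.03],[1,-0.017,0,0.05,-0.07,0.006,-0.03]]'; python3 - <<'E'
from refit import *
import tgt2
s=robot.read_state();print(s['wrist_torque'])
M,C=tgt2.tgt.wheel_now(s);refit(('wrist','side'),(C,M))
E
python3 wps.py|tail -3
```

```text
t: 10.55
tool_pos: [0.5601, 0.2114, 0.2589]
orientation: [-2.276, -1.974, -0.718]
force: [-2.1, 0.2, -5.1]
opening: 0.0119
gripper_force: 55.0
[-0.6570223   0.50563063  0.14818475]
cost 0.6092654994288429 0.46570421558214564 [np.int64(19922), np.int64(1153)]
C [0.5347 0.2434 0.1786] ytr [0.022 0.277 0.764]
rim top mid [0.5603 0.244  0.2685]
per view [0.26, 0.206]
row [-0.0, -0.001, -0.002] [-0.0087, -0.0002, -0.0004] | world d [-0.001 -0.001  0.001] p [0.56  0.211 0.26 ] z [ 0.34  0.32 -0.88]
row [-0.006, -0.003, 0.012] [-0.047, 0.0081, -0.0137] | world d [ 0.    -0.001 -0.014] p [0.561 0.211 0.245] z [ 0.45  0.32 -0.83]
row [-0.009, -0.004, 0.023] [-0.0823, 0.0159, -0.026] | world d [ 0.002 -0.001 -0.025] p [0.563 0.211 0.235] z [ 0.55  0.32 -0.77]
```

```bash
python3 -m handwheel '[[1,-0.003,-0.001,0.006,-0.024,0.004,-0.007],[1,-0.006,-0.003,0.012,-0.047,0.008,-0.014],[1,-0.008,-0.003,0.018,-0.065,0.012,-0.02],[1,-0.009,-0.004,0.023,-0.082,0.016,-0.026],[1,-0.009,-0.004,0.023,-0.082,0.016,-0.026],[1,-0.009,-0.004,0.023,-0.082,0.016,-0.026]]'; python3 - <<'E'
from refit import *
import tgt2
s=robot.read_state();print(s['wrist_torque'])
M,C=tgt2.tgt.wheel_now(s);refit(('wrist','side'),(C,M))
c=robot.read_camera('side');print(SEAT,[(r['rect'],r['conf']) for r in robot.regions_of(c,'gate')])
f=c['frame'][165:205,330:375].astype(int);b=(f[...,0]>150)&(f[...,0]-f[...,2]>90)&(f[...,1]>100)
ys,xs=np.nonzero(b);print('brass',len(ys),list(zip(xs+330,ys+165))[:40])
E
python3 wps.py|tail -1
```

```text
t: 11.4
tool_pos: [0.5635, 0.2112, 0.2343]
orientation: [2.107, 1.902, 0.998]
force: [-0.4, -0.0, -6.4]
opening: 0.0121
gripper_force: 55.0
[-0.71366293  0.61840598 -0.02158587]
cost 0.5275453554637708 0.41709546066807823 [np.int64(17588), np.int64(730)]
C [0.5612 0.2449 0.1476] ytr [-0.     0.01   0.719]
rim top mid [0.5622 0.2449 0.2411]
per view [0.251, 0.165]
[0.5625 0.243  0.235 ] []
brass 207 [(np.int64(348), np.int64(175)), (np.int64(349), np.int64(175)), (np.int64(350), np.int64(175)), (np.int64(361), np.int64(191)), (np.int64(362), np.int64(191)), (np.int64(363), np.int64(191)), (np.int64(364), np.int64(191)), (np.int64(365), np.int64(191)), (np.int64(366), np.int64(191)), (np.int64(367), np.int64(191)), (np.int64(368), np.int64(191)), (np.int64(369), np.int64(191)), (np.int64(370), np.int64(191)), (np.int64(371), np.int64(191)), (np.int64(372), np.int64(191)), (np.int64(373), np.int64(191)), (np.int64(374), np.int64(191)), (np.int64(361), np.int64(192)), (np.int64(362), np.int64(192)), (np.int64(363), np.int64(192)), (np.int64(364), np.int64(192)), (np.int64(365), np.int64(192)), (np.int64(366), np.int64(192)), (np.int64(367), np.int64(192)), (np.int64(368), np.int64(192)), (np.int64(369), np.int64(192)), (np.int64(370), np.int64(192)), (np.int64(371), np.int64(192)), (np.int64(372), np.int64(192)), (np.int64(373), np.int64(192)), (np.int64(374), np.int64(192)), (np.int64(361), np.int64(193)), (np.int64(362), np.int64(193)), (np.int64(363), np.int64(193)), (np.int64(364), np.int64(193)), (np.int64(365), np.int64(193)), (np.int64(366), np.int64(193)), (np.int64(367), np.int64(193)), (np.int64(368), np.int64(193)), (np.int64(369), np.int64(193))]
row [-0.004, 0.001, -0.004] [-0.0016, 0.0136, 0.0032] | world d [-0.001 -0.005  0.002] p [0.563 0.206 0.236] z [ 0.55  0.36 -0.75]
```

The brass at row 175 suggests the gate has closed over the rim. The wheel's weight is still on the gripper, so I'll lower a few mm more.

```bash
python3 - <<'E'
from h import *
s=robot.read_state();R0=R.from_rotvec(s['orientation']).as_matrix();print((R0.T@[0,0,-.01]).round(4),(R0.T@[-.01,0,0]).round(4))
E
```

```text
[-0.0038 -0.0051  0.0077] [ 0.0001 -0.0084 -0.0055]
```

```bash
python3 -m handwheel '[[1,-0.001,-0.0015,0.0023,0,0,0],[1,-0.0015,-0.002,0.003,0,0,0],[1,-0.0015,-0.002,0.003,0,0,0]]' | grep force; python3 -m handwheel '[[1,-0.0008,-0.001,0.0015,0,0,0],[1,-0.0008,-0.001,0.0015,0,0,0]]' | grep force
```

```text
force: [1.0, 0.3, -0.7]
gripper_force: 55.0
force: [-2.5, -1.3, 6.9]
gripper_force: 55.0
```

```bash
python3 -m handwheel '[[1,0.0003,0.0004,-0.0006,0,0,0],[1,0.0003,0.0004,-0.0006,0,0,0],[1,0.0003,0.0004,-0.0006,0,0,0],[1,0.0003,0.0004,-0.0006,0,0,0]]' 5; python3 -m handwheel '[[0.25,0,0,0,0,0,0],[0.25,0,0,0,0,0,0],[0.25,0,0,0,0,0,0],[0.25,0,0,0,0,0,0]]'
```

```text
t: 12.72
tool_pos: [0.5639, 0.2111, 0.2297]
orientation: [2.105, 1.9, 1.001]
force: [2.1, -0.8, 6.0]
opening: 0.0129
gripper_force: 5.1
t: 13.22
tool_pos: [0.5626, 0.2112, 0.2276]
orientation: [2.108, 1.902, 0.997]
force: [0.3, -0.4, -0.1]
opening: 0.0352
gripper_force: 0.0
```

```bash
python3 -m handwheel '[[0.2,0,0,-0.015,0,0,0],[0.2,0,0,-0.03,0,0,0],[0.2,0,0,-0.05,0,0,0],[0.2,0,0,-0.08,0,0,0],[0.2,0,0,-0.12,0,0,0],[0.2,0,0,-0.15,0,0,0],[0.2,0,0,-0.15,0,0,0],[0.2,0,0,-0.15,0,0,0]]'; cat > chk.py <<'E'
from refit import *
import tgt
C0=SEAT-[0,0,.086];M=wheelM(.012,0,.72)
refit(('top','side'),(C0,M))
for n in ('top','side'):
    c=robot.read_camera(n);print(n,[(np.round(r['rect']),round(r['conf'],2)) for r in robot.regions_of(c,'gate')])
    f=c['frame'].astype(int);b=(f[...,0]>150)&(f[...,0]-f[...,2]>90)&(f[...,1]>100)
    if n=='side':
        b=b[165:190,338:368];ys,xs=np.nonzero(b);print(len(ys),xs.min()+338 if len(xs) else 0,xs.max()+338 if len(xs) else 0,ys.mean()+165 if len(xs) else 0)
    for p in (SEAT+[-.018,0,.047],SEAT+[.018,0,.047]): print(proj(c,p).round(1))
E
python3 chk.py
```

```text
t: 14.22
tool_pos: [0.4811, 0.1624, 0.3428]
orientation: [2.108, 1.902, 0.997]
force: [-1.1, -0.2, -0.4]
opening: 0.0373
gripper_force: 0.0
cost 0.9410477486800741 0.6667504138151168 [np.int64(655), np.int64(741)]
C [0.5642 0.2428 0.1477] ytr [-0.037 -0.011  0.771]
rim top mid [0.5632 0.2429 0.2412]
per view [0.529, 0.136]
top [(array([232., 176., 340., 249.]), 0.68)]
[[286.4 225.5]]
[[286.8 210.3]]
side [(array([305., 234., 342., 263.]), 0.71), (array([343., 176., 358., 178.]), 0.59)]
21 342 358 175.1904761904762
[[340.  176.2]]
[[358.2 176. ]]
```

The gate lies level across the mouth (columns 342–358, row 175), and the wheel centre is about 87 mm below the seat. I'll wait about 5 s for the sway to die down, then check again.

```bash
for i in 1 2; do python3 -m handwheel '[[0.2,0,0,-0.03,0,0,0],[0.2,0,0,-0.03,0,0,0],[0.2,0,0,-0.03,0,0,0],[0.2,0,0,-0.03,0,0,0],[0.2,0,0,-0.03,0,0,0],[0.2,0,0,-0.03,0,0,0],[0.2,0,0,-0.03,0,0,0],[0.2,0,0,-0.03,0,0,0],[0.2,0,0,-0.03,0,0,0],[0.2,0,0,-0.03,0,0,0],[0.2,0,0,-0.03,0,0,0],[0.2,0,0,-0.03,0,0,0],[0.2,0,0,-0.03,0,0,0],[0.2,0,0,-0.03,0,0,0],[0.2,0,0,-0.03,0,0,0],[0.2,0,0,-0.03,0,0,0],[0.2,0,0,-0.03,0,0,0],[0.2,0,0,-0.03,0,0,0],[0.2,0,0,-0.03,0,0,0],[0.2,0,0,-0.03,0,0,0]]'|head -1; done; python3 chk.py; python3 - <<'E'
from h import *
a=robot.read_camera('side');[robot.read_camera('side') for _ in range(4)];b=robot.read_camera('side')
print('frame diff',np.abs(a['frame'].astype(int)-b['frame'])[190:340,320:380].max())
E
```

```text
t: 17.02
t: 19.52
cost 0.9598282363688766 0.6802519365358639 [np.int64(660), np.int64(741)]
C [0.5643 0.248  0.146 ] ytr [-0.05  -0.017  0.738]
rim top mid [0.5627 0.2481 0.2394]
per view [0.542, 0.135]
top [(array([286., 212., 287., 224.]), 0.49), (array([232., 175., 341., 250.]), 0.47)]
[[286.4 225.5]]
[[286.8 210.3]]
side [(array([344., 177., 357., 177.]), 0.59), (array([342., 187., 355., 280.]), 0.59)]
19 342 358 175.10526315789474
[[340.  176.2]]
[[358.2 176. ]]
frame diff 11
```

The wheel is hanging still, the gate is closed and the arm is clear, so I'll hand in.

```bash
python3 -c "
from plant import robot
print(robot.close_job())"
```

```text
the job is handed in; nothing more can be done
None
```

I handed the job in at about 20 s: the wheel hangs in the trough with the gate closed and its sway died down, and the arm is clear. I did not measure the bystander blocks and tools again at the end, and the hand-in returned no verdict.

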